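# Catch the drill box's lid and let it down shut

### The job

The orange lid of the drill box stands open, leaning back. Without pinching it, tip it forward past upright with a fingertip, catch it on a finger as it falls, and lower it on that finger by the metal tab until it is fully shut, never letting it drop or slam. Leave the box where it stands, do not push it hard or lift it, and leave everything else on the worktop alone.

Things in the scene. Friction and masses are not known exactly. Their poses are not given: they have to be found in the camera images.
- drill_box: drill-bit box standing on the worktop, loose, 0.9 kg: dark lower part with an orange lid; 106 mm (its x) by 153 mm (its y), 48 mm high shut, lower part 36 mm high. Origin: centre of its underside. Its x axis points from the front (the side with the tab, roughly towards the robot) to the hinge at the back, z up.
- hinge (a point): point half-way along the lid's hinge line, fixed to the box at its x = +53 mm, 39 mm above its underside, axes as the box's; the hinge line is the box's y axis through here
- tab_end (a point): middle of the free end of the lid's finger tab, on its underside (inside face); moves and turns with the lid. The tab: bare aluminium sheet, 70 mm wide, 3 mm thick, on top of the lid's front edge at mid-width, jutting 30 mm past it. Lid shut: this point is at x = -81 mm, z = 48 mm in the box's frame, i.e. 134 mm before the hinge and 9 mm above it.
- drill_box_lid (a joint): lid angle (rad): 0 = fully shut, grows as it opens, 1.57 = upright, 1.83 = stop, leaning back. Starts at 1.57 to 1.70 and stays there. Slight hinge friction (0.015 N m): tipped forward to about 1.15 the lid falls by itself and slams in about half a second. Lid: 3 mm plate with a 15 mm lip inside its front edge; about 70 g with the tab.
- nail_tin: bystander: open grey tin, 71 mm across, 56 mm high; origin under its centre
- glue_bottle: bystander: upright white glue bottle with a red nozzle, 56 mm across, 150 mm high; origin under its centre
- tape_measure: bystander: yellow and black pocket tape measure, 34 x 90 x 68 mm; origin under its centre
- sanding_block: bystander: cork sanding block, 61 x 110 x 32 mm; origin under its centre
- pencil_1: bystander: red carpenter pencil, 120 mm long; origin under its centre
- hex_key: bystander: black hex key, 38 x 108 x 6 mm; origin under its centre
- offcut_1: bystander: timber offcut, 34 x 160 x 19 mm; origin under its centre

How it is judged:
By the outcome, as a careful person would: the job done as asked, in the order asked, and still so for the second after the job is handed in, with the robot touching nothing.
It also fails if it takes over 40 s, if anything falls off the work surface, if the arm or the gripper's body presses on something with over 40 N, if the wrist force passes 120 N, or if a joint passes its speed limit or range.

### The arm

A 6-joint arm with a two-finger parallel gripper is mounted at the origin on a cart in front of the work surface, level with it; the furniture and walls round the work are solid. World frame = base frame: x ahead of the robot, y to its left, z up, the work surface at z = 0. Lengths are in m, angles in rad, forces in N, time in s.
With the tool pointing down it reaches from about 0.4 to 0.825 m from the base axis. Payload 7 kg.
Tool frame: the origin (TCP) lies midway between the tips of the shut fingers; the grasp point (between the pads) lies 19 mm behind it; z points along the fingers, y is the line along which they close (so a half turn about z gives the same grasp; the last joint's range is limited). The gripper opens to 88 mm and grips with 3 to 60 N. Pads are 19 mm wide; open, the fingers measure 130 mm over their backs; the gripper's body (78 mm by 193 mm) begins 47 mm behind the grasp point.
Start: joints at [0.288, 0.359, 0.012, 0, -1.224, -0.288], TCP at [0.675, -0, 0.227] pointing down, gripper open.
Joint ranges: [-3.07, 3.07], [-1.43, 2.12], [-1.02, 1.25], [-3.03, 1.67], [-3.05, -0], [-3.03, 3.03]. Speed limits (rad/s): [2.39, 2.39, 3.01, 3.14, 3.14, 3.14].

### API

Orientations are given as [roll, pitch, yaw] about the fixed x, y, z axes, in that order (R = Rz(yaw) Ry(pitch) Rx(roll)).
In Python, from station import telemetry, eyes, ticket, recognise, trace gives the robot as it stands. The module is installed in compiled form; this text tells all that it offers.
- The arm moves only by the tool servo_tool, never from a script. Its argument "series" is a list that holds one entry, the list of rows, each a list of 4 numbers: the shift along the tool's x, y, z in mm, then the turn about the tool's z in rad. In form: [[[x, y, z, roll], ...]]. A call has exactly 10 rows; each row shifts and turns the commanded pose from where the row before left it, along the tool's axes as they then stand; what a row does not reach is not made up. A row lasts 1/12 s, in which the tool goes at most 41.7 mm and 7.16 degrees, less where a joint would pass 70% of its speed; a pose out of reach is approached as far as the arm can. A call is refused whole if a number of a shift passes 41.7 or a number of a turn 0.125, either way. A call with a gripper value outside its range is refused whole. "claw" is the gripper's target within -1 to 1 (shut at 1, half-way at 0, fully open at -1), set as the call begins (left out, the last holds). The fingers move at their own pace and stop on an object; "grip_force" is the grip in N (left out, the last holds). Time passes only in rows, so rows that do not move let the fingers close, or fill a call up. It gives the time, the measured TCP pose, the force, the opening and the grip force at its end, in the units of the state.
- telemetry.get_state(): the state, without advancing time (a new reading comes with each control period).
- eyes.grab_frame(name): name is "scene" or "side" or "wrist"; returns the picture (400x640x3 uint8, red, green, blue); there is no depth.
- eyes.calibration(name): a dict with "mtx" (3x3 intrinsics, pixels), "rvec" (rotation vector, rad) and "tvec" (3), from world to camera coordinates, as OpenCV has them. Camera axes: x right, y down, z forward; pixel columns grow to the right and rows downward; lengths in m; the calibration is good to about 2 mm. A picture is of the moment at which its call begins: read the wrist's pose just before it. calibration takes no time and is no camera call; for the wrist camera it gives the pose at the moment of the call.
- ticket.job_done(): hands the job in; it is judged then, once.
Trained networks look in the newest picture that a camera, given by its name, has taken for a name from the list of things; names that differ only in an ending like _2 or _b are one class to them, and where a whole thing is asked for, a point or a joint stands for the part that bears it (a point fixed in the world has none). Each returns a list of dicts, best first, with "conf" (0 to 1); they miss things now and then, are a little off and sometimes report something else, mostly with a low value. They report only what shows in the picture. A call takes as long as a camera call.
- recognise(camera, name): "position" ([x, y, z] in m, in world coordinates, good to about 4 mm: the middle of the surface that is visible of it).
- trace(camera, name): "mask" (400x640 bool, what is visible of it).
The state is a dict: "t": time; "q": joint angles; "qd": joint speeds; "joint_efforts": joint torques, N m; "eef_pos": TCP position; "ee_rot": TCP orientation; "force": force on the tool from outside, world axes, zero at the start; "moment": the same for the moment, N m; "width": finger opening in m; "gripper_force": force on a finger pad.
Only numpy, scipy, OpenCV 4.12 (cv2) and the standard library are available. Lean on these libraries where they do the work, as an engineer would, in place of code of your own. Each camera call takes 0.05 s, during which the arm holds its last target. There are 200 camera calls.

## Working session

There is one attempt and no reset: what is moved stays moved. The work goes in short steps, Python scripts to look and compute and a tool call to move; the robot and the scene stay as the last step left them, time stands still between calls to the robot, and variables do not carry over. Pictures are saved under pics/ and viewed, at most 10 in all, crops included, and the job is handed in when it is done.

Besides the shell and the picture viewer there is one more tool, called after "Request:" in YAML: its name, and indented under it one key for each argument. servo_tool: Moves the arm, as the interface text tells. Its arguments: {"type":"object","properties":{"series":{"type":"array"},"claw":{"type":"number"},"grip_force":{"type":"number"}},"required":["series"]}

```bash
mkdir -p pics; python3 - <<'E'
from station import telemetry, eyes, recognise, trace
import cv2,numpy as np
s=telemetry.get_state();print(s['t'],s['eef_pos'],s['ee_rot'],s['width'])
for c in('scene','side'):
    im=eyes.grab_frame(c);cv2.imwrite(f'pics/{c}1.png',im[:,:,::-1])
    for n in('drill_box','hinge','tab_end','glue_bottle','tape_measure','nail_tin'):
        print(c,n,[(np.round(d['position'],3),round(d['conf'],2)) for d in recognise(c,n)[:2]])
    k=eyes.calibration(c);R=cv2.Rodrigues(k['rvec'])[0];print(c,-R.T@k['tvec'].ravel())
E
```

```text
0.0 [ 6.74515323e-01 -1.50026888e-05  2.25621775e-01] [ 3.13992915e+00 -1.60948090e-04 -1.57088949e+00] 0.0877489795978809
scene drill_box [(array([ 0.643, -0.135,  0.034]), 0.78)]
scene hinge [(array([ 0.639, -0.138,  0.036]), 0.97)]
scene tab_end [(array([ 0.652, -0.138,  0.101]), 0.76)]
scene glue_bottle [(array([ 0.791, -0.046,  0.097]), 0.9)]
scene tape_measure [(array([0.558, 0.376, 0.038]), 0.84), (array([ 0.644, -0.134,  0.031]), 0.71)]
scene nail_tin [(array([ 0.752, -0.258,  0.033]), 0.67)]
scene [ 0.04984118 -0.77934466  0.63864163]
side drill_box [(array([ 0.604, -0.12 ,  0.024]), 0.74)]
side hinge [(array([ 0.602, -0.12 ,  0.024]), 0.68)]
side tab_end [(array([ 0.646, -0.075,  0.133]), 0.77)]
side glue_bottle [(array([ 0.798, -0.007,  0.068]), 0.9)]
side tape_measure [(array([0.563, 0.402, 0.043]), 0.87)]
side nail_tin [(array([ 0.755, -0.225,  0.037]), 0.74)]
side [0.59144737 1.29964228 0.56302124]
```

View pics/scene1.png

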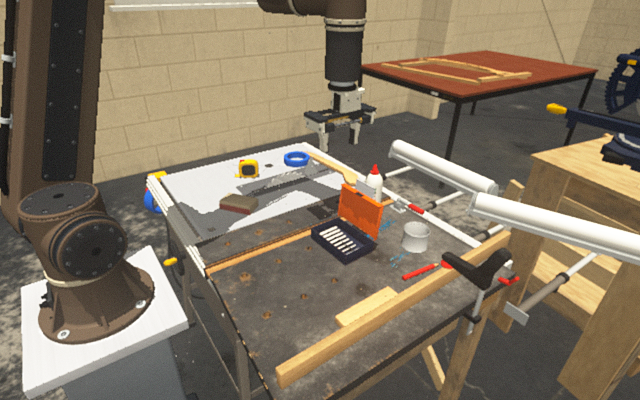

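View pics/side1.png

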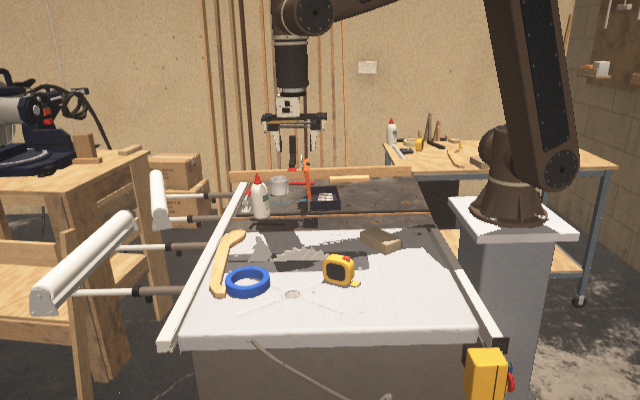

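The scene view shows the box at about (340,240) with its orange lid at (360,210), the tin at (415,237) and the glue bottle at (375,185). The side view shows the lid edge-on at (308,180), close to upright, with the bottle at (260,195).

```bash
python3 - <<'E'
from station import eyes, trace
import cv2,numpy as np
im=eyes.grab_frame('wrist')[:,:,::-1];cv2.imwrite('pics/w1.png',im)
k=eyes.calibration('wrist');R=cv2.Rodrigues(k['rvec'])[0];print(-R.T@k['tvec'].ravel(),R)
s=cv2.imread('pics/scene1.png')[165:275,290:450]
cv2.imwrite('pics/s1c.png',cv2.resize(s,None,fx=5,fy=5,interpolation=cv2.INTER_CUBIC))
E
```

```text
[ 0.67486282 -0.07987254  0.38397893] [[-9.99999980e-01 -1.97095075e-04 -2.91594298e-05]
 [-1.96987618e-04  9.56101154e-01  2.93036764e-01]
 [-2.98767387e-05  2.93036764e-01 -9.56101173e-01]]
```

View pics/w1.png

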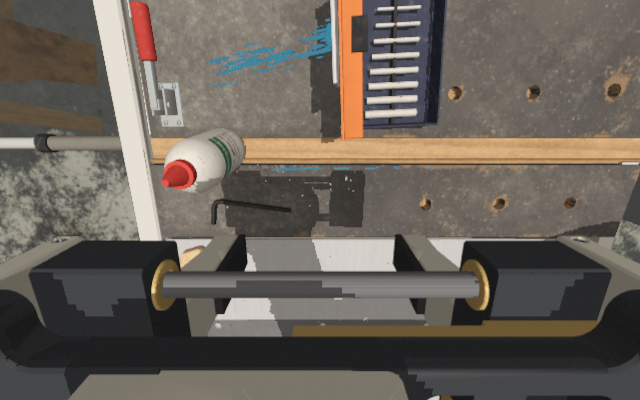

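View pics/s1c.png

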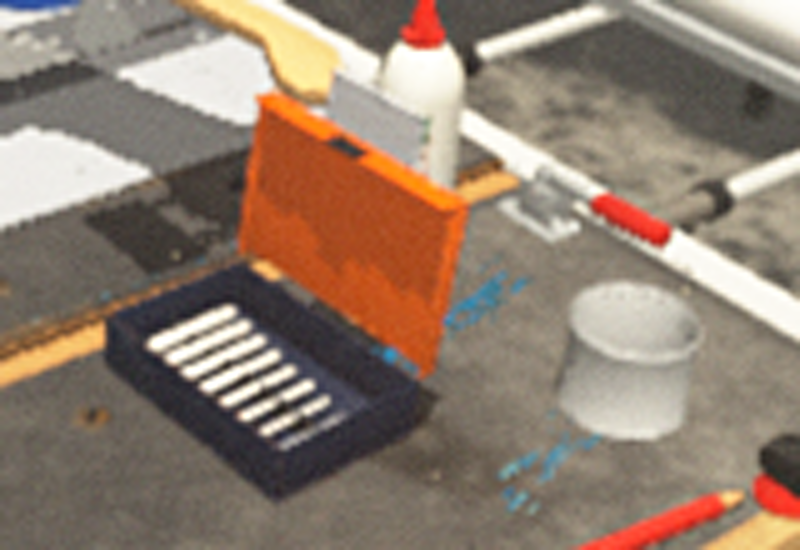

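Request:
servo_tool:
  series:
    - [[15, 0, -6, 0], [15, 0, -6, 0], [15, 0, -6, 0], [15, 0, -6, 0], [15, 0, -6, 0], [15, 0, -6, 0], [15, 0, -6, 0], [15, 0, -6, 0], [0, 0, 0, 0], [0, 0, 0, 0]]
  claw: 0.2

```text
t: 1.58
eef_pos: [0.6751, -0.1214, 0.275]
ee_rot: [-3.141, 0.0, -1.573]
force: [-0.3, 0.6, -0.2]
width: 0.0352
gripper_force: 0.0
```

```bash
python3 - <<'E'
from station import eyes, trace,telemetry
import cv2,numpy as np
s=telemetry.get_state();print(s['t'],s['eef_pos'],s['ee_rot'],s['width'])
k=eyes.calibration('wrist');im=eyes.grab_frame('wrist')[:,:,::-1];cv2.imwrite('pics/w2.png',im)
np.savez('w2.npz',**k)
E
```

```text
1.5833 [ 0.67506735 -0.12143809  0.27503526] [-3.14087516e+00  1.40911061e-04 -1.57255936e+00] 0.03519569994507707
```

View pics/w2.png

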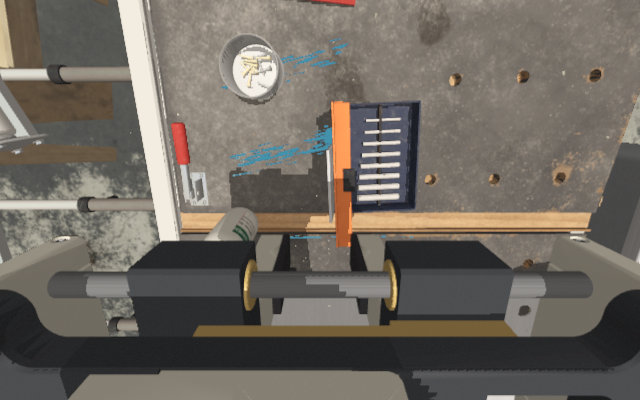

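The wrist view shows the whole box from above: dark base front corners at (420,101) and (414,209), the orange lid edge at columns 332 to 351, and the tab edge-on at (329,150) to (331,222). No pencil or hex key is in the way in front of it.

```bash
cat > fit.py <<'E'
import numpy as np,cv2
from scipy.optimize import least_squares
from station import eyes
def pt(p,P,lid):
    x,y,yaw,th=p; P=np.array(P,float)
    if lid:
        c,s=np.cos(th),np.sin(th); X,Y,Z=P   # lid coords from hinge, X negative forward
        P=np.array([53+X*c+Z*s,Y,39-X*s+Z*c])
    P=P/1000;c,s=np.cos(yaw),np.sin(yaw)
    return np.array([x+c*P[0]-s*P[1],y+s*P[0]+c*P[1],P[2]])
def fit(obs,K):
    def r(p):
        return np.concatenate([cv2.projectPoints(pt(p,P,l)[None],K[c]['rvec'],K[c]['tvec'],K[c]['mtx'],None)[0].ravel()-uv for c,uv,P,l in obs])
    return least_squares(r,[.6,-.13,0,1.6],loss='soft_l1'),r
if __name__=='__main__':
    w=np.load('w2.npz');K={'w':{k:w[k] for k in w},'s':eyes.calibration('scene')}
    obs=[('s',(346,264.6),(-53,-76.5,0),0),('s',(345.6,256.6),(-53,-76.5,36),0),('s',(311.6,229.4),(-53,76.5,36),0),('s',(312,236),(-53,76.5,0),0),
    ('w',(420,101),(-53,-76.5,36),0),('w',(414.5,209),(-53,76.5,36),0),
    ('w',(329,150),(-134,-35,10),1),('w',(330.5,222),(-134,35,10),1),('s',(357,179),(-134,35,10),1),('s',(376,188.6),(-134,-35,10),1),
    ('w',(332,101),(-104,-76.5,9),1),('w',(336,246),(-104,76.5,9),1)]
    o,r=fit(obs,K);print(o.x.round(4));print(r(o.x).reshape(-1,2).round(1))
    print(pt(o.x,(-134,0,9),1),pt(o.x,(0,0,0),1))
E
python3 fit.py
```

```text
[ 0.5953 -0.1356  0.0384  1.6217]
[[-0.2  1.4]
 [ 1.  -1.5]
 [-0.6 -2.3]
 [-1.1  1.4]
 [ 0.8 -2.3]
 [-0.3  2.1]
 [ 0.3 -1.2]
 [ 1.1  0.6]
 [-0.3 -1. ]
 [-1.1 -0.5]
 [-2.3 -0.8]
 [-2.1  1.7]]
[ 0.66405942 -0.132954    0.17236846] [ 0.6482643  -0.13356072  0.039     ]
```

Request:
servo_tool:
  series:
    - [[4, 3, 0, -0.0125], [4, 3, 0, -0.0125], [4, 2, 0, -0.0125], [0, 0, 20, 0], [0, 0, 20, 0], [0, 0, 20, 0], [0, 0, 20, 0], [0, 0, 20, 0], [0, 0, 20, 0], [0, 0, 5, 0]]

```text
t: 2.47
eef_pos: [0.665, -0.1318, 0.1459]
ee_rot: [3.136, 0.001, -1.533]
force: [-0.8, -0.0, -1.1]
width: 0.0353
gripper_force: 0.0
```

```bash
python3 - <<'E'
from station import eyes,telemetry
import cv2,numpy as np
s=telemetry.get_state();print(s['t'],s['eef_pos'],s['ee_rot'],s['width'],s['force'])
a=eyes.grab_frame('side')[110:230,240:360,::-1];b=eyes.grab_frame('scene')[90:270,280:460,::-1]
cv2.imwrite('pics/c3.png',np.hstack([cv2.resize(a,(400,400)),cv2.resize(b,(400,400))]))
E
```

```text
2.4667 [ 0.66499196 -0.13180004  0.14589463] [ 3.13642013e+00  7.58583236e-04 -1.53271338e+00] 0.035255556717161574 [-0.80599112 -0.03500736 -1.11432053]
```

View pics/c3.png

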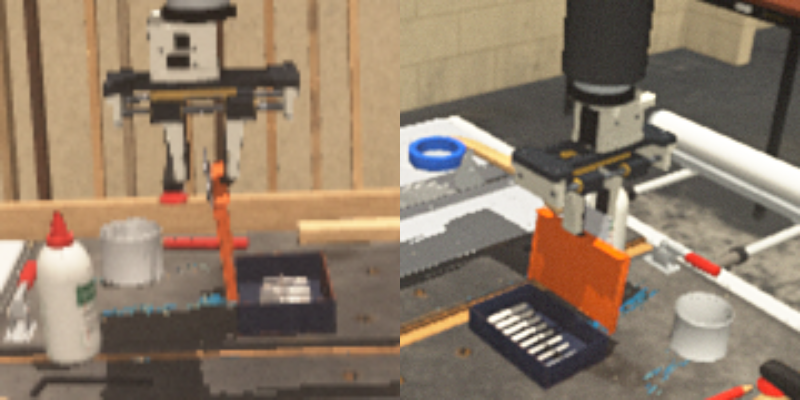

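The side view shows the tab standing between the two fingers, with the lid leaning back slightly and clear of both. Next I tip it forward with the back finger.

Request:
servo_tool:
  series:
    - [[0, 8, 0, 0], [0, 6, 0, 0], [0, 5, 0, 0], [0, 5, 0, 0], [0, 5, 0, 0], [0, 5, 0, 0], [0, 5, 0, 0], [0, 5, 0, 0], [0, 5, 0, 0], [0, 3, 0, 0]]

```text
t: 3.4
eef_pos: [0.6144, -0.1341, 0.1495]
ee_rot: [3.141, 0.0, -1.533]
force: [0.1, -0.1, 0.1]
width: 0.0351
gripper_force: 0.1
```

```bash
cat > look.py <<'E'
import sys
from station import eyes,telemetry
import cv2,numpy as np
s=telemetry.get_state();print(s['t'],s['eef_pos'].round(4),s['ee_rot'].round(3),round(s['width'],4),s['force'].round(2),s['moment'].round(2))
a=eyes.grab_frame('side')[110:230,240:360,::-1];b=eyes.grab_frame('scene')[90:270,280:460,::-1]
cv2.imwrite(f'pics/{sys.argv[1]}.png',np.hstack([cv2.resize(a,(400,400)),cv2.resize(b,(400,400))]))
E
python3 look.py c4
```

```text
3.4 [ 0.6144 -0.1341  0.1495] [ 3.141  0.    -1.533] 0.0351 [ 0.1  -0.14  0.15] [-0.04 -0.02 -0.01]
```

View pics/c4.png

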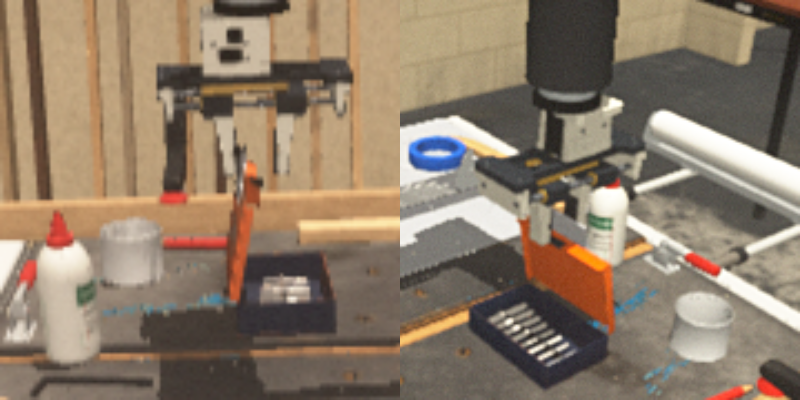

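The lid is past upright (about 1.32 rad) and rests against the back finger at (232,150), with the front finger waiting at (285,150). I push on slowly until it tips over onto the front finger.

Request:
servo_tool:
  series:
    - [[0, 3, 1, 0], [0, 3, 1, 0], [0, 3, 1, 0], [0, 3, 1, 0], [0, 3, 1, 0], [0, 3, 1, 0], [0, 3, 1, 0], [0, 2, 1, 0], [0, 1, 0, 0], [0, 0, 0, 0]]

```text
t: 4.33
eef_pos: [0.591, -0.135, 0.1416]
ee_rot: [3.142, -0.0, -1.533]
force: [-0.6, -0.7, 0.5]
width: 0.0352
gripper_force: 0.0
```

```bash
python3 look.py c5
```

```text
4.3333 [ 0.591  -0.135   0.1416] [ 3.142 -0.    -1.533] 0.0352 [-0.61 -0.74  0.53] [0.02 0.02 0.01]
```

View pics/c5.png

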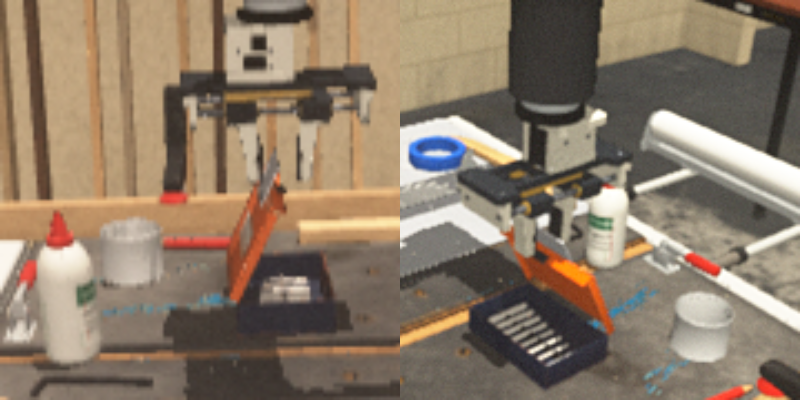

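The lid is at about 1.1 rad and still leaning on the back finger at (252,180). I keep going gently.

Request:
servo_tool:
  series:
    - [[0, 2, 1, 0], [0, 2, 1, 0], [0, 2, 1, 0], [0, 2, 1, 0], [0, 2, 1, 0], [0, 2, 0, 0], [0, 0, 0, 0], [0, 0, 0, 0], [0, 0, 0, 0], [0, 0, 0, 0]]

```text
t: 5.27
eef_pos: [0.5792, -0.1354, 0.1366]
ee_rot: [3.141, -0.0, -1.533]
force: [-1.3, 0.6, 0.7]
width: 0.0354
gripper_force: 0.4
```

```bash
python3 look.py c6
```

```text
5.2667 [ 0.5792 -0.1354  0.1366] [ 3.141 -0.    -1.533] 0.0354 [-1.3   0.58  0.71] [ 0.03  0.38 -0.01]
```

View pics/c6.png

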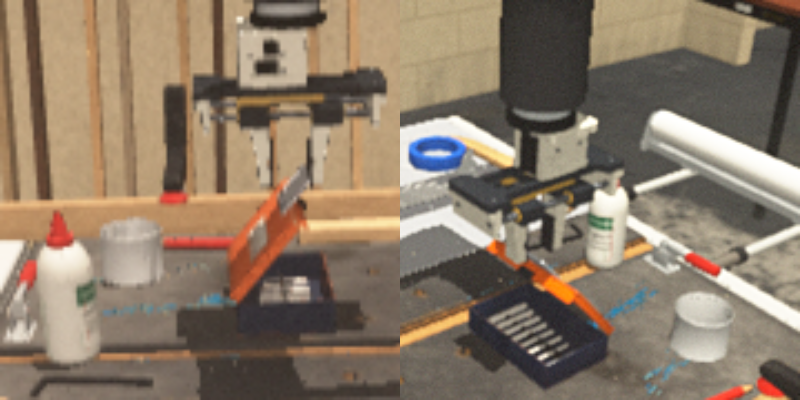

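The tab now rests on the front finger at (305,178), so the catch worked, with the lid at about 0.8 rad. Next I swing the back finger round to the side, pivoting on the supporting finger, so that it clears the lid.

Request:
servo_tool:
  series:
    - [[3, 0, 2, 0], [3, 0, 2, 0], [3, 0, 1, 0], [3.1, 0.2, 0, 0.12], [3.1, 0.2, 0, 0.12], [3.1, 0.2, 0, 0.12], [3.1, 0.2, 0, 0.12], [3.1, 0.2, 0, 0.12], [3.1, 0.2, 0, 0.12], [3.1, 0.2, 0, 0.12]]

```text
t: 6.2
eef_pos: [0.5714, -0.1644, 0.1312]
ee_rot: [3.141, -0.0, -2.38]
force: [-1.0, -0.2, 0.3]
width: 0.0353
gripper_force: 0.2
```

Request:
servo_tool:
  series:
    - [[3.1, 0.2, 0, 0.12], [3.1, 0.2, 0, 0.12], [3.1, 0.2, 0, 0.12], [3.1, 0.2, 0, 0.12], [3.1, 0.2, 0, 0.12], [3.1, 0.2, 0, 0.12], [0, 0, 0, 0], [0, 0, 0, 0], [0, 0, 0, 0], [0, 0, 0, 0]]

```text
t: 7.03
eef_pos: [0.5549, -0.1713, 0.1315]
ee_rot: [-3.141, -0.0, -3.09]
force: [0.0, 0.2, -0.3]
width: 0.0352
gripper_force: 0.2
```

```bash
python3 look.py c7
```

```text
7.0333 [ 0.5549 -0.1713  0.1315] [-3.141 -0.    -3.09 ] 0.0352 [ 0.02  0.16 -0.29] [-0.17  0.03 -0.01]
```

View pics/c7.png

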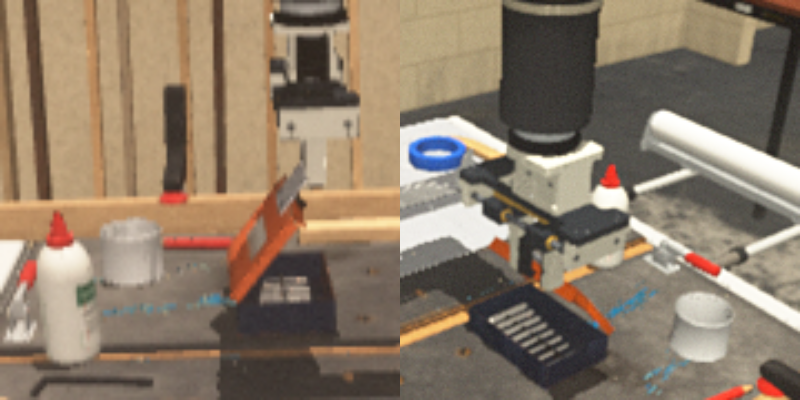

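The side view shows the lid still resting on the finger at (305,175), with the gripper now turned sideways and the other finger clear of the lid. That was my last picture, so from here I track the lid angle numerically.

```bash
cat > th.py <<'E'
import numpy as np,cv2
from fit import pt
from station import eyes,telemetry
p0=[.5953,-.1356,.0384]
def lid(p):   # plate and lip corners as convex pieces
    B=lambda x0,x1,z0,z1:[pt(p,(x,y,z),1) for x in(x0,x1) for y in(-76.5,76.5) for z in(z0,z1)]
    return [B(-104,0,6,9),B(-104,-101,-6,9)]
def iou(th,ms,dx=0):
    t=0
    for m,K in ms:
        r=np.zeros((400,640),np.uint8)
        for P in lid([p0[0]+dx]+p0[1:]+[th]):
            u=cv2.projectPoints(np.array(P),K['rvec'],K['tvec'],K['mtx'],None)[0].reshape(-1,2)
            cv2.fillConvexPoly(r,cv2.convexHull((u*16).round().astype(np.int32)),1,shift=4)
        r=r>0;t+=(r&m).sum()/(r|m).sum()
    return t/len(ms)
def est(cams=('side','scene')):
    ms=[]
    for c in cams:
        K=eyes.calibration(c);im=eyes.grab_frame(c);h=cv2.cvtColor(im,cv2.COLOR_RGB2HSV)
        m=(h[...,0]<16)&(h[...,0]>4)&(h[...,1]>170)&(h[...,2]>60)
        u=cv2.projectPoints(np.array([.6,-.136,.09]),K['rvec'],K['tvec'],K['mtx'],None)[0].ravel().astype(int)
        w=np.zeros_like(m);w[u[1]-60:u[1]+60,u[0]-60:u[0]+60]=1;ms.append((m&w,K))
    T=np.arange(-.05,1.4,.01)
    for sub in [ms]+[[x] for x in ms]:
        b=max(((iou(t,sub,d),t,d) for t in T for d in(-.004,-.002,0,.002,.004)));print('iou,th,dx',np.round(b,3),[int(m.sum()) for m,_ in sub])
if __name__=='__main__':
    s=telemetry.get_state();print(s['t'],s['eef_pos'].round(4),s['force'].round(2),s['moment'].round(2));est()
E
python3 th.py
```

```text
7.1333 [ 0.5549 -0.1712  0.1315] [-1.01 -0.85  0.08] [-0.16  0.07  0.01]
iou,th,dx [ 0.446  0.83  -0.004] [255, 207]
iou,th,dx [ 0.496  0.75  -0.004] [255]
iou,th,dx [ 0.441  0.86  -0.004] [207]
```

Request:
servo_tool:
  series:
    - [[3.0, 0, 3.0, 0], [2.9, 0, 3.1, 0], [2.9, 0, 3.2, 0], [2.8, 0, 3.3, 0], [2.7, 0, 3.4, 0], [2.6, 0, 3.4, 0], [2.5, 0, 3.5, 0], [2.4, 0, 3.5, 0], [2.3, 0, 3.6, 0], [2.2, 0, 3.6, 0]]

```text
t: 8.07
eef_pos: [0.527, -0.1725, 0.0975]
ee_rot: [3.141, -0.002, -3.093]
force: [-5.9, 0.0, 5.2]
width: 0.0349
gripper_force: 4.5
```

```bash
sed -i 's/>170)&(h\[...,2\]>60)/>135)\&(h[...,2]>35)/' th.py; python3 th.py; python3 - <<'E'
from station import recognise,trace
import numpy as np
for c in('side','scene'):
    for n in('tab_end','drill_box_lid'):
        r=recognise(c,n)[:2];print(c,n,[(d['position'].round(3) if hasattr(d['position'],'round') else d['position'],round(d['conf'],2)) for d in r])
        r=trace(c,n)[:1]
        for d in r:
            v,u=np.nonzero(d['mask']);print(len(v),u.min(),u.max(),v.min(),v.max())
E
```

```text
8.0667 [ 0.527  -0.1725  0.0975] [-5.87  0.01  5.25] [0.16 2.38 0.22]
iou,th,dx [ 0.423  0.51  -0.004] [430, 397]
iou,th,dx [ 0.593  0.49  -0.004] [430]
iou,th,dx [ 0.26   0.52  -0.004] [397]
side tab_end [([0.5897, -0.1129, 0.0824], 0.75)]
577 309 340 166 199
side drill_box_lid [([0.5928, -0.1116, 0.083], 0.9)]
526 308 339 166 198
scene tab_end [([0.5879, -0.2004, 0.088], 0.56)]
1650 311 374 207 265
scene drill_box_lid [([0.5853, -0.2029, 0.0818], 0.73)]
330 314 375 207 240
```

Request:
servo_tool:
  series:
    - [[0.3, 0, 0, 0], [0.3, 0, 0, 0], [0.3, 0, 0, 0], [0.3, 0, 0, 0], [0.3, 0, 0, 0], [0, 0, 0, 0], [0, 0, 0, 0], [0, 0, 0, 0], [0, 0, 0, 0], [0, 0, 0, 0]]

```text
t: 9.4
eef_pos: [0.5271, -0.1725, 0.098]
ee_rot: [-3.142, 0.0, -3.093]
force: [-3.1, -0.2, 2.6]
width: 0.0348
gripper_force: 2.8
```

```bash
cat > th2.py <<'E'
import numpy as np
from th import *
from station import trace
from scipy.optimize import minimize
s=telemetry.get_state();print(s['t'],s['eef_pos'].round(4),s['force'].round(2),s['moment'].round(2))
K=eyes.calibration('side');eyes.grab_frame('side')
m=trace('side','drill_box_lid')[0]['mask']
def f(t,dx):
    r=np.zeros((400,640),np.uint8);p=[p0[0]+dx]+p0[1:]+[t]
    tab=[pt(p,(x,y,z),1) for x in(-134,-100) for y in(-35,35) for z in(9,12)]
    for P in lid(p)+[tab]:
        u=cv2.projectPoints(np.array(P),K['rvec'],K['tvec'],K['mtx'],None)[0].reshape(-1,2)
        cv2.fillConvexPoly(r,cv2.convexHull((u*16).round().astype(np.int32)),1,shift=4)
    r=r>0;return (r&m).sum()/(r|m).sum()
R=sorted(((f(t,d),t,d) for t in np.arange(-.05,1.3,.01) for d in np.arange(-.004,.0101,.002)),reverse=1)
print(np.round(R[:3],3),int(m.sum()))
E
python3 th2.py
```

```text
9.4 [ 0.5271 -0.1725  0.098 ] [-3.13 -0.21  2.63] [-0.06  1.04  0.09]
[[ 0.784  0.55  -0.004]
 [ 0.78   0.53  -0.004]
 [ 0.778  0.56  -0.004]] 556
```

Request:
servo_tool:
  series:
    - [[2.5, 0, 3.0, 0], [2.4, 0, 3.1, 0], [2.2, 0, 3.3, 0], [2.1, 0, 3.4, 0], [2.0, 0, 3.5, 0], [1.8, 0, 3.5, 0], [0, 0, 0, 0], [0, 0, 0, 0], [0, 0, 0, 0], [0, 0, 0, 0]]

```text
t: 10.33
eef_pos: [0.5139, -0.1731, 0.0782]
ee_rot: [3.142, -0.0, -3.093]
force: [-4.4, 0.0, 2.1]
width: 0.0352
gripper_force: 2.7
```

```bash
python3 th2.py
```

```text
10.3333 [ 0.5139 -0.1731  0.0782] [-4.37  0.01  2.06] [-0.04  1.25  0.14]
[[ 0.839  0.41  -0.004]
 [ 0.837  0.39  -0.004]
 [ 0.836  0.4   -0.004]] 601
```

Request:
servo_tool:
  series:
    - [[2.1, 0, 3.0, 0], [1.9, 0, 3.2, 0], [1.8, 0, 3.3, 0], [1.6, 0, 3.4, 0], [1.5, 0, 3.4, 0], [0, 0, 0, 0], [0, 0, 0, 0], [0, 0, 0, 0], [0, 0, 0, 0], [0, 0, 0, 0]]

```text
t: 11.27
eef_pos: [0.5052, -0.1735, 0.0619]
ee_rot: [3.142, 0.0, -3.093]
force: [-2.6, 1.0, -0.1]
width: 0.0352
gripper_force: 0.5
```

```bash
sed -i 's/arange(-.004,.0101,.002)/arange(-.008,.0081,.002)/' th2.py; python3 th2.py; python3 - <<'E'
from station import recognise,eyes
for c in('side','scene'):
    eyes.grab_frame(c)
    for n in('drill_box','nail_tin'): print(c,n,[(d['position'],d['conf']) for d in recognise(c,n)[:1]])
E
```

```text
11.2667 [ 0.5052 -0.1735  0.0619] [-2.59  0.95 -0.1 ] [0.09 0.26 0.02]
[[ 0.884  0.28  -0.008]
 [ 0.884  0.27  -0.008]
 [ 0.878  0.27  -0.006]] 587
side drill_box [([0.5841, -0.0923, 0.0558], 0.55)]
side nail_tin [([0.7552, -0.2272, 0.0373], 0.8)]
scene drill_box [([0.5811, -0.2028, 0.0172], 0.94)]
scene nail_tin [([0.7515, -0.257, 0.0331], 0.72)]
```

Request:
servo_tool:
  series:
    - [[1.1, 0, 3.0, 0], [1.1, 0, 3.0, 0], [1.0, 0, 3.0, 0], [0.9, 0, 3.1, 0], [0.8, 0, 3.1, 0], [0.8, 0, 3.1, 0], [0, 0, 0, 0], [0, 0, 0, 0], [0, 0, 0, 0], [0, 0, 0, 0]]

```text
t: 12.5
eef_pos: [0.4991, -0.1738, 0.0435]
ee_rot: [3.142, -0.001, -3.093]
force: [-2.1, 0.8, 0.2]
width: 0.0348
gripper_force: 1.0
```

```bash
python3 th2.py
```

```text
12.5 [ 0.4991 -0.1738  0.0435] [-2.12  0.78  0.2 ] [-0.    0.51  0.03]
[[ 0.884  0.11  -0.008]
 [ 0.884  0.1   -0.008]
 [ 0.883  0.09  -0.008]] 594
```

Request:
servo_tool:
  series:
    - [[0.5, 0, 2.2, 0], [0.4, 0, 2.2, 0], [0.4, 0, 2.2, 0], [0.4, 0, 2.2, 0], [0.3, 0, 2.2, 0], [0.3, 0, 2.0, 0], [0, 0, 0, 0], [0, 0, 0, 0], [0, 0, 0, 0], [0, 0, 0, 0]]

```text
t: 13.43
eef_pos: [0.4974, -0.1739, 0.0307]
ee_rot: [-3.142, 0.0, -3.093]
force: [-0.7, 0.7, -0.4]
width: 0.0353
gripper_force: 0.2
```

```bash
python3 th2.py
```

```text
13.4333 [ 0.4974 -0.1739  0.0307] [-0.67  0.75 -0.38] [-0.09  0.04 -0.04]
[[ 0.892  0.    -0.008]
 [ 0.888 -0.04  -0.008]
 [ 0.883 -0.01  -0.008]] 598
```

Request:
servo_tool:
  series:
    - [[0, 0, 1, 0], [0, 0, 1, 0], [0, 0, 1, 0], [0, 0, 1, 0], [0, 0, 1, 0], [0, 0, 1, 0], [0, 0, 0, 0], [0, 0, 0, 0], [0, 0, 0, 0], [0, 0, 0, 0]]

```text
t: 14.37
eef_pos: [0.4972, -0.1739, 0.0246]
ee_rot: [-3.142, 0.0, -3.093]
force: [-1.0, -0.2, 0.3]
width: 0.0353
gripper_force: 0.0
```

```bash
python3 th2.py
```

```text
14.3667 [ 0.4972 -0.1739  0.0246] [-1.   -0.15  0.3 ] [-0.01 -0.14  0.  ]
[[ 0.866 -0.01  -0.008]
 [ 0.863 -0.01  -0.006]
 [ 0.862  0.    -0.006]] 550
```

Request:
servo_tool:
  series:
    - [[0, 0, 1, 0], [0, 0, 1, 0], [0, 0, 1, 0], [0, 0, 1, 0], [0, 0, 0, 0], [1, 0, 1, 0], [1, 0, 1, 0], [2, 0, 0, 0], [2, 0, 0, 0], [0, 0, 0, 0]]

```text
t: 15.3
eef_pos: [0.4906, -0.1742, 0.0185]
ee_rot: [3.141, -0.0, -3.093]
force: [-0.2, 0.2, -0.6]
width: 0.035
gripper_force: 0.0
```

```bash
python3 th2.py
```

```text
15.3 [ 0.4906 -0.1742  0.0185] [-0.18  0.21 -0.61] [-0.08 -0.11  0.02]
[[ 0.901 -0.04  -0.008]
 [ 0.899  0.    -0.008]
 [ 0.898  0.    -0.006]] 578
```

Request:
servo_tool:
  series:
    - [[6, 0, 0, 0], [8, 0, 0, 0], [8, 0, 0, 0], [8, 0, -10, 0], [0, 0, -25, 0], [0, 0, -30, 0], [0, 0, -30, 0], [0, 0, -30, 0], [0, 0, -20, 0], [0, 0, 0, 0]]

```text
t: 16.23
eef_pos: [0.4628, -0.1761, 0.1681]
ee_rot: [-3.14, 0.007, -3.093]
force: [0.0, 0.1, -0.5]
width: 0.0348
gripper_force: 0.0
```

```bash
python3 th2.py; python3 - <<'E'
from station import eyes
import cv2,numpy as np
a=cv2.imread('pics/scene1.png');b=eyes.grab_frame('scene')[:,:,::-1].copy()
U=lambda i:cv2.resize(i,None,fx=5,fy=5,interpolation=cv2.INTER_CUBIC)
for n,(x0,x1,y0,y1) in {'corner':(330,362,250,272),'left':(304,322,230,248)}.items():
    r=cv2.matchTemplate(U(b[y0-6:y1+6,x0-6:x1+6]),U(a[y0:y1,x0:x1]),cv2.TM_CCOEFF_NORMED)
    _,v,_,l=cv2.minMaxLoc(r);print(n,v,(np.array(l)-30)/5)
E
```

```text
16.2333 [ 0.4628 -0.1761  0.1681] [ 0.03  0.1  -0.48] [-0.09 -0.29 -0.02]
[[ 0.898 -0.04  -0.008]
 [ 0.896  0.    -0.008]
 [ 0.89  -0.01  -0.008]] 593
corner 0.52900230884552 [0.2 0.2]
left 0.36466389894485474 [-6.   2.6]
```

```bash
python3 -c "
from station import ticket;print(ticket.job_done())"
```

```text
the job is handed in; nothing more can be done
None
```

The lid was tipped past upright, caught on a finger, lowered by the tab until the camera fit read fully shut (about 0 rad), and handed in at about 16 s; the largest force seen was about 8 N and I measured no real box movement, but one of the two box-shift checks gave no usable match.

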